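# Hook the drain grate into the glazing pan

### The arm

A 6-joint arm with a two-finger parallel gripper is mounted at the origin on the work surface; the furniture and walls round the work are solid. World frame = base frame: x ahead of the robot, y to its left, z up, the work surface at z = 0. Lengths are in m, angles in rad, forces in N, time in s.
With the tool pointing down it reaches from about 0.25 to 0.775 m from the base axis. Payload 4 kg.
Tool frame: the origin (TCP) lies at the very end of the fingers, on their centre line; the grasp point (between the pads) lies bot.grip_depth behind it (bot.grip_depth is the distance from the TCP to the grasp point, in m); z points along the fingers, y is the line along which they close (so a half turn about z gives the same grasp; the last joint's range is limited). The gripper opens to 94 mm and grips with 3 to 60 N. Pads are 16 mm wide; open, the fingers measure 119 mm over their backs; the gripper's body (75 mm by 177 mm) begins 78 mm behind the grasp point.
Start: joints at [1.244, 0.087, 1.371, -0, 1.684, -0.103], TCP at [0.122, 0.536, 0.206] pointing down, gripper open.
Joint ranges: [-3.1, 3.1], [-0.76, 2.03], [0.27, 2.55], [-1.08, 4.22], [0.17, 2.65], [-2.57, 2.57]. Speed limits (rad/s): [2.79, 2.79, 3.14, 3.14, 3.14, 3.14].

### API

Orientations are given as a 3x3 rotation matrix whose columns are the frame's x, y, z axes.
In Python, from cell import telemetry, viewer, order, search_frame, outline_of, landmark_of, bot gives the robot as it stands. The module is installed in compiled form; this text tells all that it offers.
- The arm moves only by the tool send_rows, never from a script. Its argument "moves" is text: rows parted by semicolons, each of 7 numbers parted by spaces: the shift along the tool's x, y, z in cm, then the turn, a rotation vector about the tool's x, y, z in degrees, then the finger opening in cm, from 0 to 9.4. A call has 1 to 20 rows; each row is the pose to reach, as a shift and turn from the pose commanded when the call began, along the tool's axes at that moment; what a row does not reach only later rows make up. A row lasts 1/8 s, in which the tool goes at most 62.5 mm and 10.7 degrees, less where a joint would pass 70% of its speed; a pose out of reach is approached as far as the arm can. A call with a gripper value outside its range is refused whole. The fingers move at their own pace and stop on an object; the grip force is fixed at half the most. Time passes only in rows, so rows that repeat a pose let the fingers close. It gives the time, the measured TCP pose, the force, the opening and the grip force at its end, in the units of the state.
- telemetry.observe(): the state, without advancing time (a new reading comes with each control period).
- viewer.capture(name): name is "scene" or "top" or "wrist"; returns the picture (480x640x3 uint8, red, green, blue); there is no depth.
- viewer.get_calibration(name): a dict with "vfov" (degrees; the focal length in pixels is half the picture's height over the tangent of half this angle, whatever the lens; pixels are square), "cx", "cy" (the principal point, pixels), "distortion" ([k1, k2, p1, p2, k3] as OpenCV has them; the pictures are not rectified), "T" (4x4, takes a point from camera to world coordinates); the wrist camera has in their place "tool_from_camera" (4x4, takes a point from camera to tool coordinates, whose origin is the TCP and whose axes are the flange's). Camera axes: x right, y up, looking along -z (the intrinsics and any distortion apply to the point x, -y, -z); pixel columns grow to the right and rows downward; lengths in m; the calibration is good to about 2 mm. A picture is of the moment at which its call begins: read the wrist's pose just before it. get_calibration takes no time and is no camera call.
- order.hand_in(): hands the job in; it is judged then, once.
Trained networks look in the newest picture that a camera, given by its name, has taken for a name from the list of things; names that differ only in an ending like _2 or _b are one class to them, and where a whole thing is asked for, a point or a joint stands for the part that bears it (a point fixed in the world has none). Each returns a list of dicts, best first, with "score" (0 to 1); they miss things now and then, are a little off and sometimes report something else, mostly with a low value. They report only what shows in the picture. A call takes as long as a camera call. They do not tell look-alikes from the thing itself.
- search_frame(camera, name): "extent" ([left, top, right, bottom] in pixels, round what is visible of it).
- outline_of(camera, name): "mask" (480x640 bool, what is visible of it) and "extent" ([left, top, right, bottom] in pixels, round what is visible of it).
- landmark_of(camera, name): "location" ([row, column] in pixels: a listed point, or the origin of a listed thing).
The state is a dict: "clock": time; "q": joint angles; "joint_vel": joint speeds; "joint_torque": joint torques, N m; "tool_pos": TCP position; "tool_rot": TCP orientation; "ft_force": force on the tool from outside, world axes, zero at the start; "wrist_torque": the same for the moment, N m; "grip_width": finger opening in m; "finger_force": force on a finger pad.
Only numpy, scipy, OpenCV 4.12 (cv2) and the standard library are available. Lean on these libraries where they do the work, as an engineer would, in place of code of your own. Each camera call takes 0.05 s, during which the arm holds its last target. There are 200 camera calls.

### The job

Put the slotted drain grate with the blue handle back into the steel glazing pan: slip its thin end under the pan's lip with the other end raised, then swing the blue-railed end down until the grate lies flat in the pan, and let go. Leave the solid white cover alone.

Things in the scene. Friction and masses are not known exactly. Their poses are not given: they have to be found in the camera images.
- grate_handle (a point): Grasp point of the loose slotted dark-steel drain grate (0.25 kg, flat on the worktop): centre of its blue handle bar, 14 mm thick (x), 60 long (y), 24 tall, 50 mm above the underside, over the plate's middle. Grate 120 mm long (x), 90 wide (y), 6 thick. Axes: -x to its thin end, z up; the +x end has a blue rail 22 mm tall (too tall for the lip).
- grate_thin_end (a point): Middle of the edge of the grate's thin end, half-way up its 6 mm thickness: 60 mm from the handle's centre in -x and 47 mm below it (grate axes).
- pan: Steel pan, fixed; origin under its centre on the worktop, z up. Inside 138 mm (x) by 110 (y), walls 6 thick, rim 46 high. The -x end, towards the robot, has a black full-width lip reaching 28 mm inward (to x = -41 mm), underside 40 high, top 46. The grate rests on ledges 20 high, 25 wide, along both y sides, under the lip too. The 110 mm left beside the lip is too short to drop the grate in level.
- cover: Loose solid white plastic cover with a black handle, as large as the grate (120 x 90 mm, handle top 62 mm high), lying on the worktop: the wrong part, not to be moved. Origin at the centre of its underside.
Things that resemble listed ones, but are neither listed nor needed, are in the scene too. Leave any orange look-alike of the part that bears grate_handle alone.

How it is judged:
By the outcome, as a careful person would: the job done as asked, in the order asked, and still so for the second after the job is handed in, with the robot touching nothing.
It also fails if it takes over 46 s, if anything falls off the work surface, if the arm or the gripper's body presses on something with over 40 N, if the wrist force passes 120 N, or if a joint passes its speed limit or range.

## Working session

There is one attempt and no reset: what is moved stays moved. The work goes in short steps, Python scripts to look and compute and a tool call to move; the robot and the scene stay as the last step left them, time stands still between calls to the robot, and variables do not carry over. Pictures are saved under pics/ and viewed, at most 10 in all, crops included, and the job is handed in when it is done.

Besides the shell and the picture viewer there is one more tool, called after "Emit:" as a command line: name --argument value ..., lists and objects as JSON in quotes. send_rows: Moves the arm, as the interface text tells. Its arguments: {"type":"object","properties":{"moves":{"type":"string"}},"required":["moves"]}

```bash
mkdir -p pics
cat > h.py <<'E'
import numpy as np, cv2
from cell import telemetry, viewer, order, search_frame, outline_of, landmark_of, bot
def cam(name):
    c=viewer.get_calibration(name); f=240/np.tan(np.radians(c["vfov"])/2)
    K=np.array([[f,0,c["cx"]],[0,f,c["cy"]],[0,0,1.]]); D=np.array(c["distortion"],float)
    if "T" in c: T=np.array(c["T"])
    else:
        s=telemetry.observe(); W=np.eye(4); W[:3,:3]=s["tool_rot"]; W[:3,3]=s["tool_pos"]; T=W@np.array(c["tool_from_camera"])
    return K,D,T
def ray(name,row,col):
    K,D,T=cam(name); u=cv2.undistortPoints(np.array([[[col,row]]],float),K,D)[0,0]
    return T[:3,3],T[:3,:3]@np.array([u[0],-u[1],-1.])
def onz(name,row,col,z):
    o,d=ray(name,row,col); return o+d*(z-o[2])/d[2]
def proj(name,P):
    K,D,T=cam(name); p=(np.atleast_2d(P)-T[:3,3])@T[:3,:3]; p=p*[1,-1,-1]
    return cv2.projectPoints(p,np.zeros(3),np.zeros(3),K,D)[0][:,0]  # col,row
def tri(obs):
    A=np.zeros((3,3));b=np.zeros(3)
    for n,r,c in obs:
        o,d=ray(n,r,c); d=d/np.linalg.norm(d); M=np.eye(3)-np.outer(d,d); A+=M;b+=M@o
    return np.linalg.solve(A,b)
def save(name,img): cv2.imwrite("pics/"+name+".png",img[:,:,::-1])
E
python3 - <<'E'
from h import *
np.set_printoptions(precision=4,suppress=True)
print(bot.grip_depth)
for n in ("scene","top"):
    im=viewer.capture(n); save(n+"0",im); np.save("pics/"+n+"0.npy",im)
    for t in ("grate_handle","grate_thin_end","pan","cover"):
        print(n,t,[(np.round(l["location"],1),round(l["score"],2)) for l in landmark_of(n,t)][:4])
        print("   ",[(np.round(l["extent"]),round(l["score"],2)) for l in search_frame(n,t)][:4])
    print(cam(n)[2])
E
```

```text
0.0188
scene grate_handle [(array([186. , 325.8]), 0.61), (array([178.3, 368.8]), 0.6)]
    [(array([359., 192., 386., 204.]), 0.59), (array([313., 198., 342., 208.]), 0.51)]
scene grate_thin_end [(array([210.7, 330.2]), 0.62)]
    [(array([363., 189., 390., 198.]), 0.68), (array([314., 202., 343., 209.]), 0.61)]
scene pan [(array([273.5, 188.9]), 0.6)]
    []
scene cover [(array([228.9, 365.8]), 0.85), (array([272.9, 190.1]), 0.75)]
    [(array([350., 208., 391., 238.]), 0.56), (array([324., 199., 342., 208.]), 0.5)]
[[-0.4813  0.5519 -0.681  -0.8671]
 [-0.8764 -0.2865  0.3872  0.797 ]
 [ 0.0186  0.7832  0.6215  1.2152]
 [ 0.      0.      0.      1.    ]]
top grate_handle [(array([177.4, 436.1]), 0.87), (array([320.4, 453.2]), 0.67), (array([164.8, 379.5]), 0.56)]
    [(array([418., 161., 442., 198.]), 0.89), (array([428., 303., 472., 338.]), 0.77), (array([362., 148., 394., 195.]), 0.65)]
top grate_thin_end [(array([308.8, 467.9]), 0.92), (array([185.6, 373.7]), 0.81), (array([158.9, 433.3]), 0.75)]
    [(array([362., 146., 397., 188.]), 0.68), (array([417., 159., 443., 199.]), 0.66), (array([429., 297., 469., 336.]), 0.6)]
top pan [(array([215.6, 199. ]), 0.81)]
    [(array([168., 186., 232., 243.]), 0.78)]
top cover [(array([236. , 391.2]), 0.76)]
    [(array([376., 217., 408., 255.]), 0.6)]
[[ 0.0096  0.9938 -0.1112  0.2389]
 [-0.9999  0.0088 -0.0072  0.0713]
 [-0.0062  0.1112  0.9938  1.8266]
 [ 0.      0.      0.      1.    ]]
```

View pics/scene0.png

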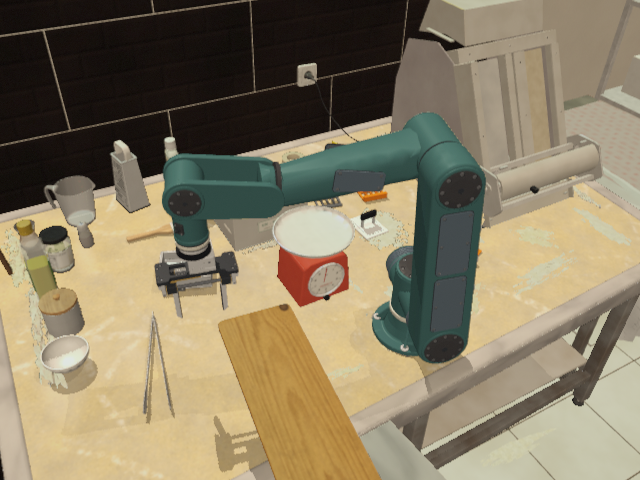

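View pics/top0.png

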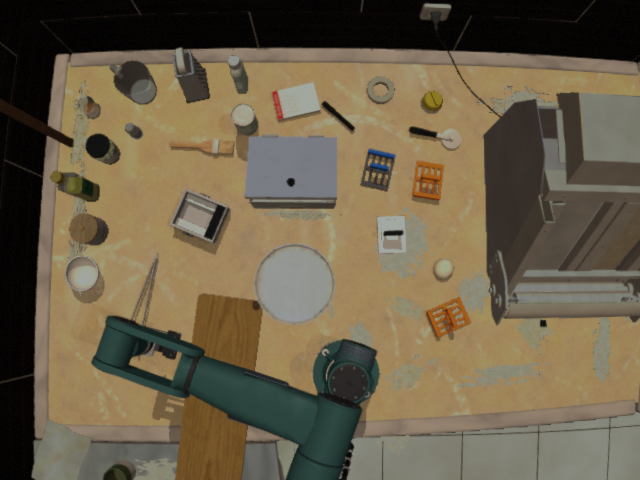

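The scene view shows the grate mostly hidden behind the arm, so I'll work from the top view.
- **Candidates for the grate (top view, column/row):** blue handle and rail at (378,168), orange look-alikes at (429,181) and (447,317), white cover at (391,235). I choose (378,168): it is slotted, with a blue handle and rail.
- **Pan:** (200,217), with a dark lip that still has to be identified.

I'll check both in a close crop.

Run:
```python
from h import *
np.set_printoptions(precision=4,suppress=True)
im=np.load("pics/top0.npy")
a=cv2.resize(im[140:200,345:410],None,fx=6,fy=6,interpolation=cv2.INTER_CUBIC)
b=cv2.resize(im[182:247,165:235],None,fx=5.5,fy=5.5,interpolation=cv2.INTER_CUBIC)
h=max(a.shape[0],b.shape[0]); o=np.zeros((h,a.shape[1]+b.shape[1],3),np.uint8); o[:a.shape[0],:a.shape[1]]=a;o[:b.shape[0],a.shape[1]:]=b
print(o.shape,a.shape); save("crop0",o)
print("handle",onz("top",164.8,379.5,.05),"thin",onz("top",185.6,373.7,.003))
print("pan",onz("top",215.6,199,0),"cover",onz("top",236,391,0))
s=telemetry.observe(); print(s["tool_pos"],s["tool_rot"],s["clock"],s["grip_width"]); print(viewer.get_calibration("wrist"))
```

```text
(360, 775, 3) (360, 390, 3)
handle [ 0.655  -0.1005  0.05  ] thin [ 0.5969 -0.0858  0.003 ]
pan [ 0.4946  0.48   -0.    ] cover [ 0.4336 -0.1414  0.    ]
[0.1221 0.5363 0.2055] [[-0.9751  0.2219  0.    ]
 [ 0.2219  0.9751  0.0001]
 [ 0.      0.0001 -1.    ]] 0.9 0.09380654795097641
{'vfov': 62.38001724166003, 'cx': 315.85372019444947, 'cy': 244.78428311903357, 'distortion': array([-0.0712,  0.    ,  0.    ,  0.    ,  0.    ]), 'tool_from_camera': array([[-0.0002,  0.958 ,  0.2867,  0.0842],
       [ 1.    ,  0.0002, -0.0001, -0.0002],
       [-0.0002,  0.2867, -0.958 , -0.1801],
       [ 0.    ,  0.    ,  0.    ,  1.    ]])}
```

View pics/crop0.png

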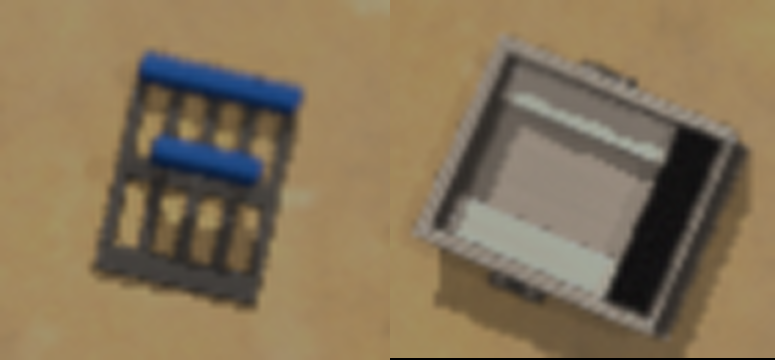

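The crop shows the grate with its blue rail at the top, blue handle in the middle and plain thin end at the bottom, at a yaw of about -12°. The pan's black lip is on the right side at crop (665,215), so the pan's +x points left and slightly up, at a yaw of about +68°. Next I go above the grate.

Emit:
send_rows --moves "0 0 -15 0 0 0 7;0 0 -15 0 0 0 7;0 0 -15 0 0 0 7;-66.3 -50.1 -15 0 0 89 6;-66.3 -50.1 -15 0 0 89 6;-66.3 -50.1 -15 0 0 89 6;-66.3 -50.1 -15 0 0 89 6;-66.3 -50.1 -15 0 0 89 6;-66.3 -50.1 -15 0 0 89 6;-66.3 -50.1 -15 0 0 89 6;-66.3 -50.1 -15 0 0 89 6;-66.3 -50.1 -15 0 0 89 6;-66.3 -50.1 -15 0 0 89 6;-66.3 -50.1 -15 0 0 89 6;-66.3 -50.1 -15 0 0 89 6;-66.3 -50.1 -15 0 0 89 6;-66.3 -50.1 -15 0 0 89 6;-66.3 -50.1 -2 0 0 89 6;-66.3 -50.1 -2 0 0 89 6;-66.3 -50.1 -2 0 0 89 6"

```text
clock: 3.4
tool_pos: [0.6525, -0.0983, 0.215]
tool_rot: [[0.205, 0.979, -0.019], [0.979, -0.205, 0.005], [0.001, -0.02, -1.0]]
ft_force: [0.8, -0.3, -0.5]
grip_width: 0.0601
finger_force: 0.0
```

```bash
cat > g.py <<'E'
from h import *
np.set_printoptions(precision=4,suppress=True)
import sys
s=telemetry.observe(); print(s["clock"],s["tool_pos"],s["tool_rot"].tolist() if 0 else s["tool_rot"])
im=viewer.capture("wrist"); save(sys.argv[1],im); np.save("pics/w.npy",im)
for t,z in (("grate_handle",.05),("grate_thin_end",.003)):
    for l in landmark_of("wrist",t)[:3]: print(t,l["location"],l["score"],onz("wrist",*l["location"],z))
hsv=cv2.cvtColor(im,cv2.COLOR_RGB2HSV); m=cv2.inRange(hsv,(100,120,40),(130,255,255))
n,L,st,c=cv2.connectedComponentsWithStats(m)
for i in range(1,n):
    if st[i,4]>150:
        r=cv2.minAreaRect(np.argwhere(L==i)[:,::-1].astype(np.float32)); print("blue",st[i],r)
E
python3 g.py wr1
```

```text
3.4 [ 0.6525 -0.0983  0.215 ] [[ 0.2051  0.9786 -0.0193]
 [ 0.9787 -0.205   0.0047]
 [ 0.0006 -0.0199 -0.9998]]
grate_handle [224.5, 322.0] 0.91 [ 0.6622 -0.1038  0.05  ]
grate_handle [387.3, 315.1] 0.8 [ 0.6194 -0.2764  0.05  ]
grate_thin_end [215.5, 262.7] 0.79 [ 0.6044 -0.0943  0.003 ]
grate_thin_end [359.2, 371.0] 0.59 [ 0.6873 -0.2891  0.003 ]
blue [ 363  173   18   90 1230] ((371.0569152832031, 217.47537231445312), (14.699555397033691, 89.47313690185547), 3.1798300743103027)
blue [309 193  16  68 943] ((316.5, 226.5), (67.0, 15.0), 90.0)
```

View pics/wr1.png

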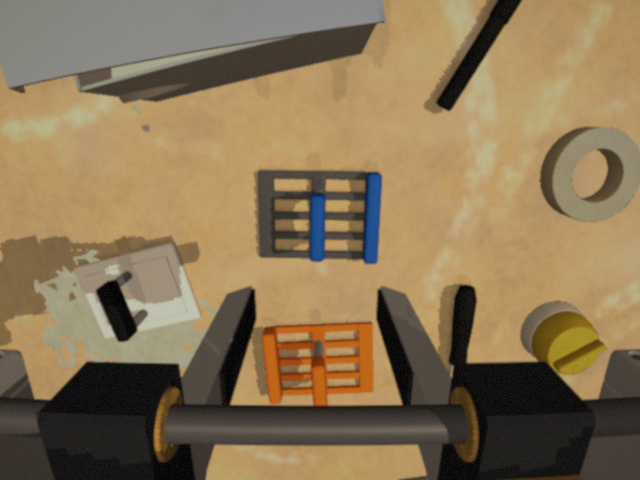

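The wrist view shows the grate at (320,217), with its handle at (317,226) and rail at (371,217). The orange look-alike is at (318,350), nearer the fingers. I'll descend part of the way and measure again.

Emit:
send_rows --moves "0 0 4 0 0 0 6;0 0 7 0 0 0 6;0 0 7 0 0 0 6;0 0 7 0 0 0 6"

```text
clock: 4.05
tool_pos: [0.6599, -0.0999, 0.1606]
tool_rot: [[0.205, 0.979, 0.008], [0.979, -0.205, -0.002], [-0.0, 0.008, -1.0]]
ft_force: [-0.6, 0.1, 0.8]
grip_width: 0.0604
finger_force: 0.0
```

```bash
python3 g.py wr2
python3 - <<'E'
from h import *
s=telemetry.observe();p=s["tool_pos"];R=s["tool_rot"]
print(proj("wrist",[p,p+R[:,2]*.05]))
E
```

```text
4.05 [ 0.6599 -0.0999  0.1606] [[ 0.2048  0.9788  0.008 ]
 [ 0.9788 -0.2048 -0.0018]
 [-0.0001  0.0082 -1.    ]]
grate_handle [243.7, 303.9] 0.69 [ 0.6506 -0.1001  0.05  ]
grate_handle [231.7, 236.3] 0.37 [ 0.6025 -0.0803  0.05  ]
grate_thin_end [386.8, 365.1] 0.76 [ 0.674  -0.2724  0.003 ]
grate_thin_end [228.9, 236.1] 0.58 [ 0.5907 -0.0877  0.003 ]
blue [ 355  180   21  103 1661] ((365.0361022949219, 231.0012969970703), (17.313993453979492, 102.36688232421875), 2.070030689239502)
blue [ 293  204   18   80 1314] ((301.5, 243.5), (79.0, 17.0), 90.0)
[[315.98595853 302.55404992]
 [316.07790321 267.97916017]]
```

View pics/wr2.png

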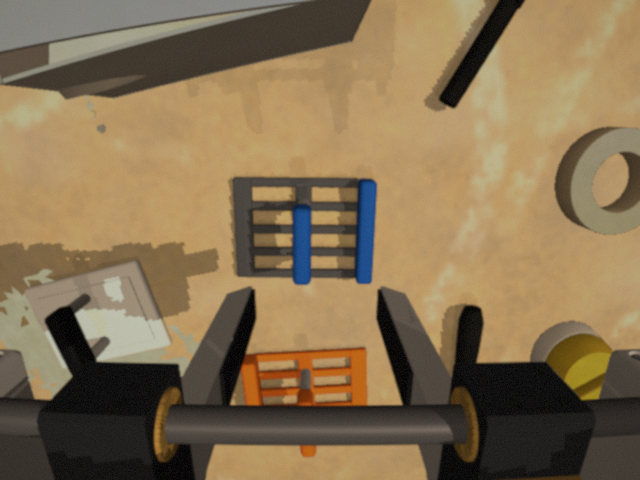

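The handle is at (302,244), 14 px thin-end-ward of the finger line (316). I'll settle the arm and measure again without viewing.

Emit:
send_rows --moves "0 0 0 0 0 0 6;0 0 0 0 0 0 6;0 0 0 0 0 0 6"

```text
clock: 4.58
tool_pos: [0.6573, -0.0993, 0.1554]
tool_rot: [[0.205, 0.979, -0.0], [0.979, -0.205, 0.0], [0.0, -0.0, -1.0]]
ft_force: [0.6, 0.7, -0.3]
grip_width: 0.06
finger_force: 0.0
```

```bash
python3 g.py wr3
python3 - <<'E'
from h import *
im=np.load("pics/w.npy"); s=telemetry.observe();p=s["tool_pos"];R=s["tool_rot"]
hsv=cv2.cvtColor(im,cv2.COLOR_RGB2HSV); m=cv2.inRange(hsv,(100,120,40),(130,255,255))
n,L,st,c=cv2.connectedComponentsWithStats(m)
for i in range(1,n):
    if st[i,4]>150:
        z=.056 if st[i,3]<95 else .017
        # top/bottom end points mid-columns, row quarter bands
        for r in (st[i,1]+12,st[i,1]+st[i,3]-12):
            cs=np.where(L[r]==i)[0]; print(r,cs.min(),cs.max(),[R.T@(onz("wrist",r,c,z)-p) for c in (cs.min(),cs.mean(),cs.max())])
E
```

```text
4.575 [ 0.6573 -0.0993  0.1554] [[ 0.2049  0.9788 -0.0002]
 [ 0.9788 -0.2049  0.0001]
 [ 0.0001 -0.0002 -1.    ]]
grate_thin_end [391.1, 371.4] 0.63 [ 0.6767 -0.2752  0.003 ]
grate_thin_end [230.2, 237.7] 0.6 [ 0.5899 -0.0879  0.003 ]
blue [ 360  181   22  105 1752] ((370.3586120605469, 232.96946716308594), (17.456409454345703, 104.45307159423828), 2.726310968399048)
blue [ 297  206   19   81 1384] ((306.0, 246.0), (80.0, 18.0), 90.0)
193 364 381 [array([0.03213952, 0.03866818, 0.13830422]), array([0.0321576 , 0.04555828, 0.1383022 ]), array([0.03217853, 0.05245669, 0.13830018])]
274 360 376 [array([-0.03778447,  0.03763092,  0.13829746]), array([-0.03779035,  0.04451499,  0.13829544]), array([-0.03779782,  0.0514066 ,  0.13829342])]
218 298 314 [array([ 0.02030452, -0.01309883,  0.0993182 ]), array([ 0.02030394, -0.00732354,  0.0993165 ]), array([ 0.02030451, -0.00154988,  0.09931481])]
275 298 315 [array([-0.0236654 , -0.01367707,  0.09931393]), array([-0.02365952, -0.00726874,  0.09931205]), array([-0.02365524, -0.00086235,  0.09931017])]
```

Settled. The handle offset in tool axes is y -7.3 mm and x -1.5 mm, with yaw right to within 1°. I'll descend and grip.

Emit:
send_rows --moves "-0.15 -0.7 3 0 0 0 6;-0.15 -0.7 7 0 0 0 6;-0.15 -0.7 10 0 0 0 6;-0.15 -0.7 11.7 0 0 0 6;-0.15 -0.7 12.3 0 0 0 6;-0.15 -0.7 12.3 0 0 0 6;-0.15 -0.7 12.3 0 0 0 6;-0.15 -0.7 12.3 0 0 0 3;-0.15 -0.7 12.3 0 0 0 1;-0.15 -0.7 12.3 0 0 0 0.5;-0.15 -0.7 12.3 0 0 0 0.5;-0.15 -0.7 12.3 0 0 0 0.5;-0.15 -0.7 12.3 0 0 0 0.5"

```text
clock: 6.35
tool_pos: [0.6501, -0.0993, 0.0324]
tool_rot: [[0.205, 0.979, -0.0], [0.979, -0.205, 0.0], [0.0, -0.0, -1.0]]
ft_force: [-0.4, -0.3, -0.2]
grip_width: 0.0136
finger_force: 30.0
```

Gripped at 13.6 mm. I'll lift, and fix the pan pose from the top picture using the rim corners read from my crop. The blue handle's now-known position calibrates the top camera's offset.

Emit:
send_rows --moves "0 0 -3 0 0 0 0.5;0 0 -8 0 0 0 0.5;0 0 -14 0 0 0 0.5;0 0 -20 0 0 0 0.5;0 0 -26 0 0 0 0.5;0 0 -28 0 0 0 0.5;0 0 -28 0 0 0 0.5;0 0 -28 0 0 0 0.5"

```text
clock: 7.35
tool_pos: [0.6497, -0.0993, 0.3098]
tool_rot: [[0.205, 0.979, -0.004], [0.979, -0.205, 0.001], [0.0, -0.004, -1.0]]
ft_force: [0.6, 0.1, -2.5]
grip_width: 0.0138
finger_force: 30.0
```

Run:
```python
from h import *
from scipy.optimize import least_squares
np.set_printoptions(precision=4,suppress=True)
im=np.load("pics/top0.npy")
hsv=cv2.cvtColor(im,cv2.COLOR_RGB2HSV); m=cv2.inRange(hsv,(100,120,40),(130,255,255))
m[:140]=0;m[200:]=0;m[:,:355]=0;m[:,405:]=0
n,L,st,c=cv2.connectedComponentsWithStats(m)
for i in range(1,n):
    if st[i,4]>20: print("blue",st[i],c[i],onz("top",c[i][1],c[i][0],.056))
C=np.array([[505,40],[740,135],[655,330],[418,232]],float); P=(C-[390,0]+.5)/5.5-.5+[165,182]
W=np.array([onz("top",r,c,.046) for c,r in P]); print(W, [np.linalg.norm(W[i]-W[i-1]) for i in range(4)])
M=np.array([[75,61],[-75,61],[-75,-61],[75,-61]])/1000.
# which model corner: lip at right => TL,BL are +x ; check handedness below
def mod(p): 
    c,s=np.cos(p[2]),np.sin(p[2]); return M@np.array([[c,s],[-s,c]])+p[:2]
for name,order_ in (("a",[0,1,2,3]),("b",[3,2,1,0])):
    r=least_squares(lambda p:(mod(p)[order_]-W[:,:2]).ravel(),[.49,.48,1.2]); print(name,r.x,np.degrees(r.x[2]),r.cost**.5,r.fun*1000)
new=viewer.capture("top"); o=outline_of("top","pan")
if o:
    k=o[0]["mask"].astype(np.uint8); print(o[0]["score"],cv2.minAreaRect(np.argwhere(k)[:,::-1].astype(np.float32)),o[0]["extent"],P)
print(telemetry.observe()["tool_pos"])
```

```text
blue [369 149  26  10 108] [381.1759 153.6389] [ 0.69   -0.1055  0.056 ]
blue [370 163  18   8  83] [378.6747 166.4458] [ 0.6483 -0.0972  0.056 ]
[[0.5741 0.5169 0.046 ]
 [0.519  0.377  0.046 ]
 [0.406  0.4229 0.046 ]
 [0.4614 0.5638 0.046 ]] [np.float64(0.12207848611047997), np.float64(0.15036164283391226), np.float64(0.12197000339266367), np.float64(0.1514025152718978)]
a [0.4901 0.4702 1.2252] 70.2015230763982 0.17253697646314523 [-115.9622   44.4862 -111.6749   43.2571  116.1098  -43.985   111.5273
  -43.7584]
b [0.4901 0.4702 1.1898] 68.17276473378061 0.001261802346248647 [ 0.5411  0.2008 -0.1359  0.8588 -0.3936  0.3004 -0.0116 -1.3601]
0.81 ((199.50424194335938, 216.17848205566406), (51.52144241333008, 45.66673278808594), 25.201122283935547) [169.4, 189.4, 230.3, 244.2] [[185.5    188.8636]
 [228.2273 206.1364]
 [212.7727 241.5909]
 [169.6818 223.7727]]
[ 0.6496 -0.0993  0.3093]
```

The rim fit is within 1.3 mm. With the top camera's bias removed, the pan is at about (0.4915, 0.4685) with a yaw of 68.2°. Now I work out the move numbers.

```bash
cat > plan.py <<'E'
from h import *
from scipy.spatial.transform import Rotation as Ro
np.set_printoptions(precision=4,suppress=True)
PAN=np.array([.4915,.4685,0]); YAW=68.2
def target(bx,bz,th,by=0.,h=.0324):
    Rp=Ro.from_euler("z",YAW,degrees=True).as_matrix(); Rg=Ro.from_euler("y",-th,degrees=True).as_matrix()
    p=np.array([bx,by,bz])/1000+Rg@[.06,0,h]
    Rt=np.array([[0,1,0],[1,0,0],[0,0,-1.]]).T  # tool axes in grate: x=gy,y=gx,z=-gz
    return PAN+Rp@p, Rp@Rg@Rt
def row(p0,R0,t):
    p,R=t; return np.r_[R0.T@(p-p0)*100, Ro.from_matrix(R0.T@R).as_rotvec(degrees=True)]
E
python3 - <<'E'
from plan import *
a=np.arctan2(.205,.979); c,s=np.cos(a),np.sin(a)
R0=np.array([[s,c,0],[c,-s,0],[0,0,-1.]]); p0=np.array([.6501,-.0993,.3125])
print(row(p0,R0,target(-32,110,0)),target(-32,110,0)[0]); t=target(-32,110,23); print(row(p0,R0,t),t)
E
```

```text
[ 55.0818 -26.6756  17.01     0.       0.     -80.0267] [0.5019 0.4945 0.1424]
[ 53.3652 -26.9774  14.9232 -19.1153  16.0472 -78.8747] (array([0.4954, 0.4783, 0.1633]), array([[-0.9285,  0.3418,  0.1451],
       [ 0.3714,  0.8547,  0.3628],
       [ 0.    ,  0.3907, -0.9205]]))
```

Emit:
send_rows --moves "5 -2.5 0 0 0 -8 0.5;10 -5 0 0 0 -15 0.5;15 -7.5 0 0 0 -22 0.5;20 -10 0 0 0 -29 0.5;25 -12 0 0 0 -36 0.5;30 -14.5 0 0 0 -43 0.5;35 -17 0 0 0 -50 0.5;40 -19.5 0 0 0 -58 0.5;45 -22 0 0 0 -66 0.5;50 -24.3 0 0 0 -73 0.5;54 -26 0 0 0 -78 0.5;55.1 -26.7 0 0 0 -80 0.5;55.1 -26.7 0 0 0 -80 0.5;55.1 -26.7 0 0 0 -80 0.5;55.1 -26.7 0 0 0 -80 0.5;55.1 -26.7 0 0 0 -80 0.5"

```text
clock: 9.45
tool_pos: [0.5023, 0.4936, 0.3131]
tool_rot: [[-0.928, 0.373, 0.001], [0.373, 0.928, 0.0], [-0.0, 0.001, -1.0]]
ft_force: [-0.8, -0.1, -2.1]
grip_width: 0.0136
finger_force: 30.0
```

Run:
```python
from plan import *
s=telemetry.observe(); print(s["clock"],s["tool_pos"],s["tool_rot"],s["ft_force"],s["q"])
im=viewer.capture("wrist"); save("wr4",im)
# commanded
R0=target(0,0,0)[1]; p0=np.array([.5019,.4945,.3125])
for a in ((-32,110,0),(-32,110,23),(-32,80,23),(-32,50,23),(-32,23,23),(-61,22.5,23),(-61,22,12),(-61,21,5),(-61,20.5,0)): print(a,row(p0,R0,target(*a)))
```

```text
9.45 [0.5023 0.4936 0.3131] [[-0.9277  0.3733  0.0007]
 [ 0.3733  0.9277  0.0004]
 [-0.0004  0.0006 -1.    ]] [-0.7559 -0.1337 -2.1277] [ 0.6962  0.4719  0.6801 -0.0001  1.9887 -0.492 ]
(-32, 110, 0) [ 0.0001 -0.0003 17.01    0.      0.      0.    ]
(-32, 110, 23) [  0.0001  -1.7432  14.9232 -23.       0.       0.    ]
(-32, 80, 23) [  0.0001  -1.7432  17.9232 -23.       0.       0.    ]
(-32, 50, 23) [  0.0001  -1.7432  20.9232 -23.       0.       0.    ]
(-32, 23, 23) [  0.0001  -1.7432  23.6232 -23.       0.       0.    ]
(-61, 22.5, 23) [  0.0001  -4.6432  23.6732 -23.       0.       0.    ]
(-61, 22, 12) [  0.0001  -3.705   24.6333 -12.       0.       0.    ]
(-61, 21, 5) [ 0.0001 -3.2055 25.3994 -5.     -0.     -0.    ]
(-61, 20.5, 0) [ 0.0001 -2.9003 25.96    0.      0.      0.    ]
```

View pics/wr4.png

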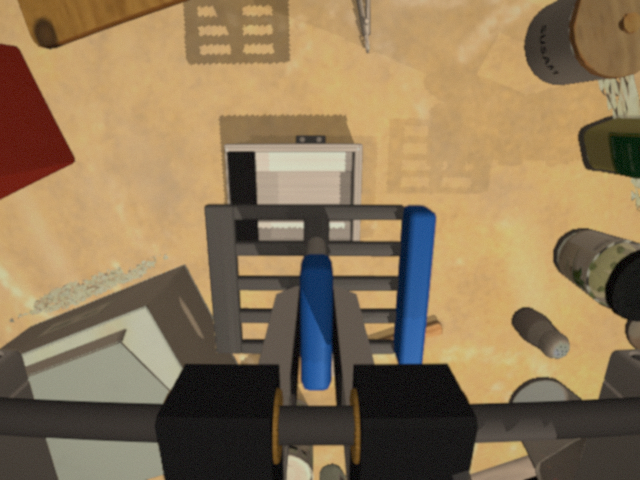

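The wrist view shows the held grate, with its rail at (417,285) and thin end on the left at (222,280). The pan below it has its lip at (240,190), far-rim corners at about (225,146) and (362,146), and the lip edge at column 257. I'll compare these with my model of the pan.

Run:
```python
from plan import *
Rp=Ro.from_euler("z",YAW,degrees=True).as_matrix()
pts=np.array([[-75,61,46],[75,61,46],[-41,55,46],[-69,55,46],[69,55,46],[-75,0,46],[75,0,46]])/1000
print(proj("wrist",PAN+pts@Rp.T))
p=telemetry.observe()["tool_pos"]
```

```text
[[223.1402 148.5141]
 [358.9159 147.9416]
 [253.974  153.7642]
 [228.8369 153.9725]
 [353.3611 153.4645]
 [226.4925 202.8762]
 [357.4986 202.4928]]
```

The model agrees to about 3 px (3 mm) and the yaw matches, so I'll shift by +1.5 mm in x and +1 mm in y. Now tilt and lower with the thin end inside, short of the lip.

Emit:
send_rows --moves "0.1 -0.6 5 -8 0 0 0.5;0.1 -1.2 10 -16 0 0 0.5;0.1 -1.6 14 -23 0 0 0.5;0.1 -1.6 15 -23 0 0 0.5;0.1 -1.6 15 -23 0 0 0.5;0.1 -1.6 15 -23 0 0 0.5;0.1 -1.6 17 -23 0 0 0.5;0.1 -1.6 19 -23 0 0 0.5;0.1 -1.6 21 -23 0 0 0.5;0.1 -1.6 22.3 -23 0 0 0.5;0.1 -1.6 23.2 -23 0 0 0.5;0.1 -1.6 23.6 -23 0 0 0.5;0.1 -1.6 23.6 -23 0 0 0.5;0.1 -1.6 23.6 -23 0 0 0.5;0.1 -1.6 23.6 -23 0 0 0.5"

```text
clock: 11.38
tool_pos: [0.4951, 0.4803, 0.0772]
tool_rot: [[-0.928, 0.342, 0.146], [0.372, 0.854, 0.363], [-0.001, 0.392, -0.92]]
ft_force: [0.0, -0.2, -2.4]
grip_width: 0.0139
finger_force: 30.0
```

Run:
```python
from plan import *
s=telemetry.observe(); print(s["clock"],s["tool_pos"],s["tool_rot"],s["ft_force"],s["wrist_torque"])
print(target(-30.5,23,23,1)[0])
im=viewer.capture("wrist"); 
im2=viewer.capture("scene")
save("wr5",np.hstack([cv2.resize(im,(400,300)),cv2.resize(im2[200:340,110:300],(400,300),interpolation=cv2.INTER_CUBIC)]))
R0=target(0,0,23)[1]; p0=target(-30.5,23,23,1)[0]
for a in ((-45,23,23,1),(-59.5,22.5,23,1),(-59.5,22.3,17,1),(-59.5,22,12,1),(-59.5,21.5,6,1),(-59.5,20.5,0,1)): print(a,row(p0,R0,target(*a)))
```

```text
11.375 [0.4951 0.4803 0.0772] [[-0.9283  0.3419  0.1461]
 [ 0.3718  0.8542  0.3634]
 [-0.0006  0.3916 -0.9201]] [ 0.0336 -0.2129 -2.4341] [-0.3623  0.147  -0.0179]
[0.4951 0.4801 0.0763]
(-45, 23, 23, 1) [-0.     -1.3347 -0.5666  0.      0.      0.    ]
(-59.5, 22.5, 23, 1) [-0.     -2.689  -1.0871  0.      0.      0.    ]
(-59.5, 22.3, 17, 1) [-0.     -2.391  -0.4238  6.      0.     -0.    ]
(-59.5, 22, 12, 1) [ 0.     -2.2006  0.1633 11.      0.      0.    ]
(-59.5, 21.5, 6, 1) [-0.     -2.043   0.9008 17.      0.     -0.    ]
(-59.5, 20.5, 0, 1) [-0.     -1.9781  1.699  23.     -0.     -0.    ]
```

View pics/wr5.png

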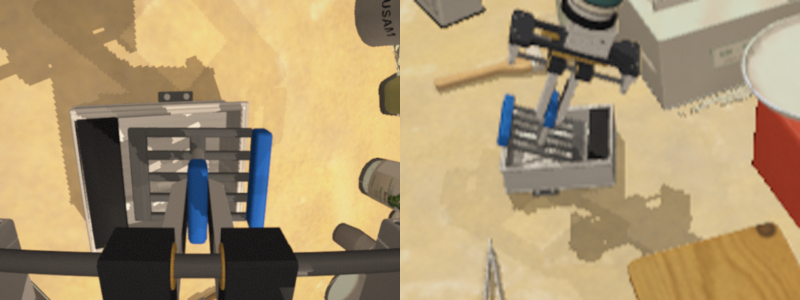

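Both views show the thin end (left view, column 137) inside the pan just short of the lip edge (column 125), with the rail end raised over the far wall and no contact force. Next, slide it under the lip.

Emit:
send_rows --moves "0 -0.7 -0.3 0 0 0 0.5;0 -1.4 -0.6 0 0 0 0.5;0 -2 -0.83 0 0 0 0.5;0 -2.7 -1.1 0 0 0 0.5;0 -2.7 -1.1 0 0 0 0.5;0 -2.7 -1.1 0 0 0 0.5;0 -2.7 -1.1 0 0 0 0.5"

```text
clock: 12.35
tool_pos: [0.4841, 0.4533, 0.0762]
tool_rot: [[-0.928, 0.342, 0.145], [0.372, 0.854, 0.363], [-0.0, 0.391, -0.92]]
ft_force: [0.0, 0.6, -1.0]
grip_width: 0.0139
finger_force: 30.0
```

Run:
```python
from plan import *
s=telemetry.observe(); print(s["clock"],s["tool_pos"],target(-59.5,22.5,23,1)[0],s["ft_force"],s["wrist_torque"])
im=viewer.capture("wrist"); im2=viewer.capture("scene")
save("wr6",np.hstack([cv2.resize(im[60:360,80:480],(400,300)),cv2.resize(im2[200:340,110:300],(400,300),interpolation=cv2.INTER_CUBIC)]))
```

```text
12.35 [0.4841 0.4533 0.0762] [0.4843 0.4532 0.0758] [ 0.0323  0.5766 -1.0207] [-0.3033  0.1038  0.0231]
```

View pics/wr6.png

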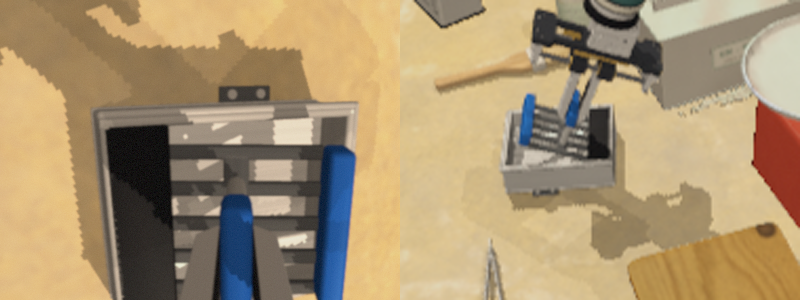

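The thin end is now hidden under the black lip (left view, columns 108–172) and the rail end is raised inside the far wall. Swing down slowly.

Emit:
send_rows --moves "0 0.15 0.33 3 0 0 0.5;0 0.3 0.67 6 0 0 0.5;0 0.4 0.95 8.5 0 0 0.5;0 0.5 1.25 11 0 0 0.5;0 0.57 1.6 14 0 0 0.5;0 0.65 2 17 0 0 0.5;0 0.7 2.35 20 0 0 0.5;0 0.7 2.6 21.7 0 0 0.5;0 0.7 2.78 23 0 0 0.5;0 0.7 2.78 23 0 0 0.5;0 0.7 2.78 23 0 0 0.5;0 0.7 2.78 23 0 0 0.5"

```text
clock: 13.95
tool_pos: [0.4905, 0.4689, 0.0536]
tool_rot: [[-0.928, 0.372, 0.0], [0.372, 0.928, 0.0], [-0.0, 0.001, -1.0]]
ft_force: [-1.0, 0.2, -2.4]
grip_width: 0.0136
finger_force: 30.0
```

Run:
```python
from plan import *
s=telemetry.observe(); print(s["clock"],s["tool_pos"],s["tool_rot"],target(-59.5,20.5,0,1)[0],s["ft_force"],s["wrist_torque"],s["grip_width"])
```

```text
13.95 [0.4905 0.4689 0.0536] [[-0.9282  0.3721  0.0004]
 [ 0.3721  0.9282  0.0004]
 [-0.0002  0.0005 -1.    ]] [0.4908 0.4693 0.0529] [-0.9632  0.2259 -2.4323] [-0.0508  0.0372 -0.0247] 0.013585118325071649
```

The grate is level about 1 mm above the ledges, with nothing binding. I'll lower 1 mm, release and retreat.

Emit:
send_rows --moves "0 0 0.1 0 0 0 0.5;0 0 0.12 0 0 0 0.5;0 0 0.12 0 0 0 0.5;0 0 0.12 0 0 0 1.8;0 0 0.12 0 0 0 2.5;0 0 0.1 0 0 0 4;0 0 0 0 0 0 5;0 0 0 0 0 0 5;0 0 -2 0 0 0 5;0 0 -5 0 0 0 5;0 0 -10 0 0 0 5;0 0 -14 0 0 0 5;0 0 -14 0 0 0 5;0 0 -14 0 0 0 5;0 0 -14 0 0 0 5"

```text
clock: 15.82
tool_pos: [0.4897, 0.4685, 0.1908]
tool_rot: [[-0.928, 0.372, -0.003], [0.372, 0.928, -0.003], [0.002, -0.004, -1.0]]
ft_force: [1.2, 0.0, -0.3]
grip_width: 0.0503
finger_force: 0.0
```

Run:
```python
from plan import *
im=viewer.capture("wrist"); im2=viewer.capture("scene")
save("wr7",np.hstack([cv2.resize(im[80:380,140:540],(400,300)),cv2.resize(im2[200:340,110:300],(400,300),interpolation=cv2.INTER_CUBIC)]))
Rp=Ro.from_euler("z",YAW,degrees=True).as_matrix()
pts=np.array([[60,45,42],[60,-45,42],[60,45,62],[0,30,82],[0,-30,82],[69,55,46],[69,-55,46],[75,0,46]])/1000
print((proj("wrist",PAN+(pts+[.0015,.001,0])@Rp.T)-[140,80]))
s=telemetry.observe(); print(s["clock"],s["tool_pos"],s["ft_force"])
```

```text
[[251.5956  97.0829]
 [246.2741 198.6978]
 [256.2215 100.1843]
 [179.3453 123.793 ]
 [179.1955 199.5835]
 [264.1061  85.3908]
 [256.504  210.8169]
 [267.3026 150.9377]]
15.925 [0.4898 0.4686 0.191 ] [ 0.5836  0.5098 -0.3497]
```

View pics/wr7.png

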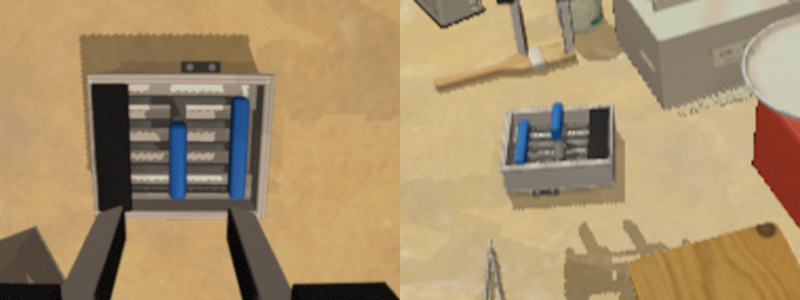

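The grate lies flat in the pan, with its thin end under the lip (columns 92–130) and its rail at (240,148) inside the far wall. The gripper is clear, so I'm handing in.

```bash
python3 -c "
from cell import order
print(order.hand_in())"
```

```text
the job is handed in; nothing more can be done
None
```

The slotted grate lies flat in the pan with its thin end under the lip and the gripper clear; the white cover was not touched, and I handed the job in at about 16 s.

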